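# Dispense one specimen disc and nudge it into its lane

### The arm

A 7-joint arm with a two-finger parallel gripper is mounted at the origin on the work surface. World frame = base frame: x ahead of the robot, y to its left, z up, the work surface at z = 0. Lengths are in m, angles in rad, forces in N, time in s.
With the tool pointing down it reaches from about 0.4 to 0.85 m from the base axis. Payload 4.5 kg.
Tool frame: the origin (TCP) lies between the finger pads; the fingertips stand 11 mm ahead of it and the grasp point (between the pads) lies 8 mm behind it (r.tip_reach is the distance from the TCP to the fingertips, in m); x points along the fingers, y is the direction in which the jaws open and shut, and the axes are right-handed (so a half turn about x gives the same grasp; the last joint's range is limited). The gripper opens to 88 mm and grips with 3 to 60 N. Pads are 18 mm wide; open, the fingers measure 123 mm over their backs; the gripper's body (75 mm by 187 mm) begins 45 mm behind the grasp point.
Start: joints at [1.301, 0.689, -0.195, 1.565, 0.157, 0.902, -0.215], TCP at [0.187, -0.596, 0.21] pointing down, gripper open.
Joint ranges: [-3.01, 3.01], [-0.46, 2.08], [-1.47, 1.51], [0.13, 2.56], [-1, 4.14], [0.04, 2.09], [-2.66, 2.66]. Speed limits (rad/s): [2.57, 2.57, 3.14, 3.14, 3.14, 3.14, 3.14].

### API

Orientations are given as a unit quaternion [x, y, z, w].
In Python, from plant import r gives the robot as it stands.
- The arm moves only by the tool drive_tool, never from a script. Its argument "deltas" is a list of rows, each a list of 3 entries, a list of its own where there are three numbers: the turn, a rotation vector about the tool's x, y, z in degrees, then the shift along the tool's x, y, z in cm, then the finger opening in cm, from 0 to 8.81. A call has 1 to 12 rows; each row shifts and turns the commanded pose from where the row before left it, along the tool's axes as they then stand; what a row does not reach is not made up. A row lasts 1/12 s, in which the tool goes at most 41.7 mm and 7.16 degrees, less where a joint would pass 70% of its speed; a pose out of reach is approached as far as the arm can. A call is refused whole if a number of a shift passes 4.17 or a number of a turn 7.16, either way. A call with a gripper value outside its range is refused whole. The fingers move at their own pace and stop on an object; "force" is the grip in N (left out, the last holds). Time passes only in rows, so rows that do not move let the fingers close. It gives the time, the measured TCP pose, the force and the opening at its end, in the units of the state.
- r.get_state(): the state, without advancing time (a new reading comes with each control period).
- r.snapshot(name): name is "side" or "top" or "wrist"; returns a dict with "color" (480x640x3 uint8, red, green, blue), "fov_y" (degrees; the focal length in pixels is half the picture's height over the tangent of half this angle, whatever the lens; pixels are square), "cx", "cy" (the principal point, pixels), "extrinsics" (4x4, takes a point from world to camera coordinates); the wrist camera has in their place "tool_from_camera" (4x4, takes a point from camera to tool coordinates, whose origin is the TCP and whose axes are the tool frame's). Camera axes: x right, y up, looking along -z (the intrinsics and any distortion apply to the point x, -y, -z); pixel columns grow to the right and rows downward; lengths in m; the calibration is good to about 2 mm. A picture is of the moment at which its call begins: read the wrist's pose just before it. There is no depth.
- r.finish_job(): hands the job in, once; it reports no verdict.
The state is a dict: "clock": time; "q": joint angles; "qd": joint speeds; "joint_torque": joint torques, N m; "tool_pos": TCP position; "eef_rot": TCP orientation; "contact_force": force on the tool from outside, world axes, zero at the start; "moment": the same for the moment, N m; "opening": opening from 0.0 (shut) to 1.0 (fully open).
Only numpy, scipy, OpenCV 4.12 (cv2) and the standard library are available. Lean on these libraries where they do the work, as an engineer would, in place of code of your own. Each camera call takes 0.05 s, during which the arm holds its last target. There are 200 camera calls.

### The job

Press the dispenser's plunger all the way down once and let it spring back, so that a single disc comes out of the slot onto the metal plate. Then nudge that disc aside along the plate with the fingertips until it lies flat and whole between the straight rails of the wide lane, sticking out at neither end of them. Do not pick the disc up, leave the other discs in the magazine and the other things where they are, and finish clear of everything.

Things in the scene. Friction and masses are not known exactly. Their poses are not given: they have to be found in the camera images.
- dispenser: Fixed grey disc dispenser on a metal plate whose top is 4 mm above the bench. Origin: on the plate, under the magazine's centre; +x is the way discs come out (roughly away from the robot). Magazine 44.5 (x) by 46.5 (y) mm, 42 high, open on top; outlet slot 15 mm high under its clear front wall. Behind it the pusher housing, x -22 to -101, 46 wide, 38 high, with the plunger on top at x -60.
- landing (a point): Point on the plate 58.5 mm from the dispenser's origin along its +x: a full press slides the lowest disc until its centre is about here, 18 mm clear of the front wall. A part press leaves it stuck in the slot. As the plunger rises the pusher withdraws and the stack drops; a second press would eject a second disc.
- plunger (a joint): Plunger travel in m: 0 up, 0.024 fully down (a hard stop). Straight down; takes about 2 N at first and 4 to 5 N near the bottom; springs back by itself when let go.
- plunger_top (a point): Centre of the flat top of the plunger's black cap (30 mm across, 9 mm thick); 79 mm above the bench when up, 55 mm when down.
- disc_1: The lowest disc of the stack, which comes out: white plastic disc, 36 mm across, 12 mm thick, about 15 g. Origin: centre of its underside (4 mm above the bench when on the plate), z up.
- disc_2: Middle disc of the stack, same kind and origin; stays in the magazine (it drops 12 mm).
- disc_3: Top disc, same kind and origin; stays in the magazine.
- wide_lane: Fixed lane left or right of the outlet: two steel rails on the plate, 46 mm apart inside, 4 mm high, 8 mm wide, straight for 60 mm, then flaring outward for about 12 mm more at each end. Open at both ends. Origin: middle of the lane, on the plate's top; y runs along the lane (parallel to the dispenser's y, so towards or away from the landing), x across it.
- narrow_lane: Like the wide lane but with its rails only 26 mm apart, too narrow for these discs; on the other side of the outlet. Same origin and axes.
- small_disc: Bystander: white disc 20 mm across, 12 mm thick, lying in the narrow lane. Origin: underside centre.
- jar: Bystander: small jar, 38 mm across, 42 mm high, on the plate beside the dispenser's housing. Origin: underside centre.
- weight: Bystander: brass weight, 32 mm across, 43 mm high, on the plate on the other side of the housing. Origin: underside centre.
- tweezers: Bystander: steel tweezers 120 mm long, on the bench to the left.
- tub: Bystander: open plastic tub, 110 mm across, 110 mm high, to the right.
- screwdriver: Bystander: screwdriver lying on the bench to the right.
- bottle: Bystander: plastic bottle, 52 mm across, 120 mm high, to the left.
There are look-alikes about, which are no part of the job. What is shaped like the wide_lane but brown is not meant.

How it is judged:
By the outcome, as a careful person would: the job done as asked, in the order asked, and still so for the second after the job is handed in, with the robot touching nothing.
It also fails if it takes over 58 s, if anything falls off the work surface, if the arm or the gripper's body presses on something with over 40 N, if the wrist force passes 120 N, or if a joint passes its speed limit or range.

## Working session

There is one attempt and no reset: what is moved stays moved. The work goes in short steps, Python scripts to look and compute and a tool call to move; the robot and the scene stay as the last step left them, time stands still between calls to the robot, and variables do not carry over. Pictures are saved under pics/ and viewed, about 8 in all and at most 12, crops included, and the job is handed in when it is done.

Besides the shell and the picture viewer there is one more tool, called by a JSON object that holds its "fn" and its "kwargs". drive_tool: Moves the arm, as the interface text tells. Its arguments: {"type":"object","properties":{"deltas":{"type":"array","items":{"type":"array"}},"force":{"type":"number"}},"required":["deltas"]}

```bash
ls; mkdir -p pics
cat > h.py <<'E'
import numpy as np, cv2, json
from plant import r
from scipy.spatial.transform import Rotation as R
def snap(name,fn):
    st=r.get_state(); s=r.snapshot(name); cv2.imwrite('pics/'+fn+'.png',s['color'][:,:,::-1])
    d={k:(np.array(v).tolist()) for k,v in s.items() if k!='color'}
    d['p']=np.array(st['tool_pos']).tolist(); d['q']=np.array(st['eef_rot']).tolist()
    json.dump(d,open('pics/'+fn+'.json','w')); return s
def cam(fn):
    d=json.load(open('pics/'+fn+'.json'))
    f=240/np.tan(np.radians(d['fov_y'])/2)
    if 'extrinsics' in d: T=np.linalg.inv(np.array(d['extrinsics']))
    else:
        W=np.eye(4);W[:3,:3]=R.from_quat(d['q']).as_matrix();W[:3,3]=d['p'];T=W@np.array(d['tool_from_camera'])
    return d,f,T
def ray(fn,uv,z):
    d,f,T=cam(fn); u,v=uv
    v3=T[:3,:3]@np.array([(u-d['cx'])/f,-(v-d['cy'])/f,-1]); o=T[:3,3]
    return o+v3*(z-o[2])/v3[2]
def proj(fn,P):
    d,f,T=cam(fn); c=np.linalg.inv(T)@np.append(P,1)
    return d['cx']+f*c[0]/-c[2], d['cy']-f*c[1]/-c[2]
E
python3 - <<'E'
from h import *
for n in ('top','side'):
    s=snap(n,n+'0'); print({k:v for k,v in s.items() if k!='color'})
print(r.get_state())
E
```

```text
pics
{'fov_y': 55.903866177212976, 'cx': 322.78500310149894, 'cy': 235.98940068864187, 'extrinsics': array([[ 0.00990829, -0.99971214, -0.02185083,  0.0247418 ],
       [ 0.98858511,  0.00650801,  0.15052286, -0.47899077],
       [-0.15033732, -0.02309282,  0.98836502, -0.96850241],
       [ 0.        ,  0.        ,  0.        ,  1.        ]])}
{'fov_y': 49.89751929593528, 'cx': 321.66337780178816, 'cy': 235.53936918262016, 'extrinsics': array([[ 0.98682545, -0.16159423,  0.00792705, -0.45239181],
       [ 0.07397461,  0.49423937,  0.86617273, -0.10055532],
       [-0.14388637, -0.8541749 ,  0.49968186, -1.24530849],
       [ 0.        ,  0.        ,  0.        ,  1.        ]])}
{'clock': 0.1, 'q': array([ 1.30077881,  0.68991841, -0.19451772,  1.56620399,  0.15726677,
        0.90249748, -0.21512265]), 'qd': array([ 0.0008177 , -0.00198541, -0.00099952, -0.00212704,  0.00018281,
       -0.00076548,  0.00122963]), 'joint_torque': array([-3.42938780e-03, -5.28503287e+01, -1.27163529e+00, -1.53836167e+01,
       -5.26038744e-02,  2.02455311e-03,  6.17616797e-05]), 'tool_pos': array([ 0.18676206, -0.59581433,  0.20928839]), 'eef_rot': array([-0.69884235, -0.10757998,  0.69908184, -0.1064448 ]), 'contact_force': array([0.27460334, 0.28984023, 0.13042725]), 'moment': array([ 0.01129853,  0.01179248, -0.01336866]), 'opening': 1.000399705920225}
```

View pics/top0.png

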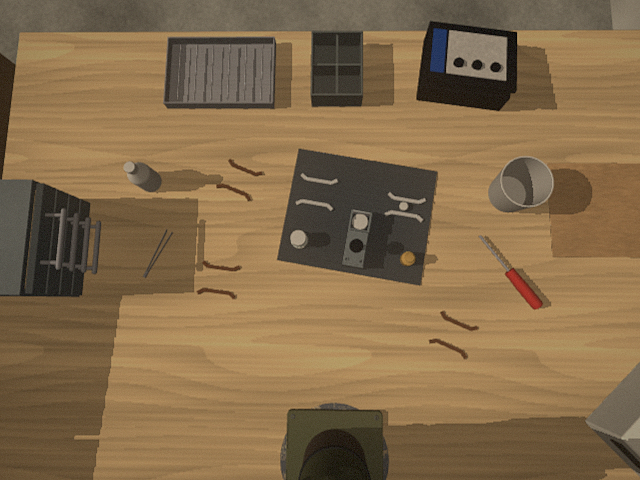

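View pics/side0.png

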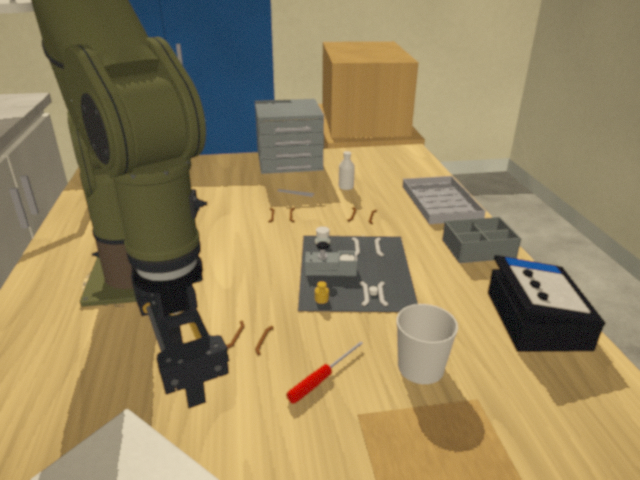

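The grey wide lane is at about (317,192) in the top view, and the narrow one with the small disc is at (405,206). The brown pairs at (240,180), (220,280) and (455,335) are look-alikes. The dispenser is at (357,235), the jar at (299,239) and the weight at (407,258). I'll enlarge a crop to confirm.

Run:
```python
from h import *
im=cv2.imread('pics/top0.png'); c=im[140:290,270:445]
cv2.imwrite('pics/crop0.png',cv2.resize(c,None,fx=4,fy=4,interpolation=cv2.INTER_CUBIC))
hsv=cv2.cvtColor(im,cv2.COLOR_BGR2HSV)
# plate corners
m=((hsv[...,1]<60)&(hsv[...,2]<100)).astype(np.uint8); m[:145]=0;m[290:]=0;m[:,:272]=0;m[:,442:]=0
m=cv2.morphologyEx(m,cv2.MORPH_CLOSE,np.ones((25,25)))
cs,_=cv2.findContours(m,0,2);k=max(cs,key=cv2.contourArea);b=cv2.boxPoints(cv2.minAreaRect(k))
for p in b: print('plate',p,ray('top0',p,.004).round(4))
# rails and bright things
m=((hsv[...,1]<60)&(hsv[...,2]>125)).astype(np.uint8); m[:150]=0;m[285:]=0;m[:,:280]=0;m[:,437:]=0
cs,_=cv2.findContours(m,0,2)
for k in cs:
    if cv2.contourArea(k)>15:
        (c,wh,a)=cv2.minAreaRect(k); print(np.round(c,1),np.round(wh,1),round(a,1),ray('top0',c,.008).round(4))
```

```text
plate [277.37836 260.72974] [0.426  0.1325 0.004 ]
plate [296.13513 148.1892 ] [0.6936 0.0947 0.004 ]
plate [438.02704 171.83783] [ 0.6368 -0.2379  0.004 ]
plate [419.27026 284.37836] [ 0.3751 -0.1885  0.004 ]
[297.3 237.8] [14.1 16.3] 45.0 [0.4787 0.0877 0.008 ]
[360.5 221.5] [15. 13.] 90.0 [ 0.5173 -0.0568  0.008 ]
[403.8 214.7] [37.5  6.1] 11.3 [ 0.5338 -0.1559  0.008 ]
[403.  205.5] [7. 8.] 90.0 [ 0.5553 -0.1545  0.008 ]
[314.1 203.9] [36.7  6.3] 10.3 [0.558  0.0502 0.008 ]
[406.3 198.1] [37.5  6.1] 9.7 [ 0.5728 -0.1624  0.008 ]
[318.7 179. ] [36.7  6. ] 10.0 [0.6174 0.0401 0.008 ]
```

View pics/crop0.png

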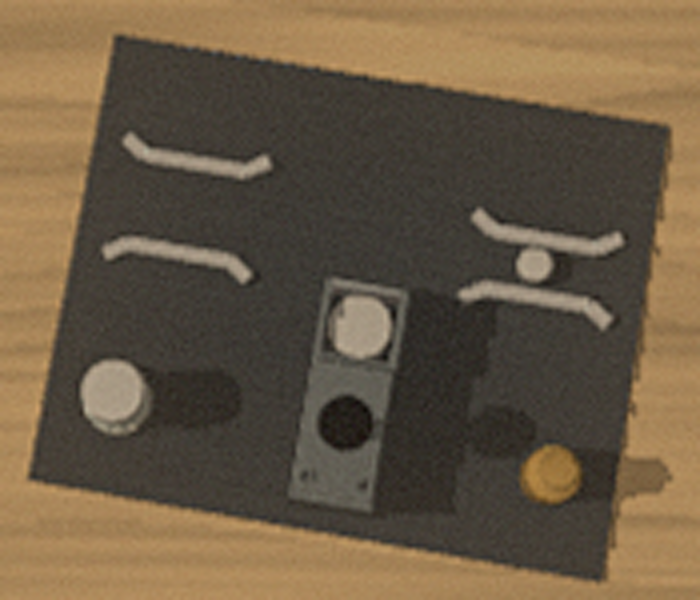

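The crop confirms it: the wide lane is on the left at crop (190,205), the narrow lane with the small disc is on the right, and the plunger cap is at (345,422).

Run:
```python
from h import *
P=lambda c,z: ray('top0',(270+c[0]/4-.4,140+c[1]/4-.4),z)
pl=P((345,422),.079); mg=np.mean([P(c,.046) for c in [(328,278),(408,290),(393,370),(315,360)]],0)
print('plunger',pl,'mag',mg, P((361,327),.04))
d=mg-pl; print(np.hypot(*d[:2]),np.degrees(np.arctan2(d[1],d[0])))
a=np.radians(-9.5); M=np.array([[np.cos(a),-np.sin(a)],[np.sin(a),np.cos(a)]])
for n,q in dict(lane=[.5877,.0452],pl=pl[:2],jar=P((115,390),.046)[:2],wt=P((551,473),.047)[:2]).items(): print(n,q,M.T@(np.array(q)-mg[:2]))
for n in range(4): pass
st=r.get_state(); print(R.from_quat(st['eef_rot']).as_matrix().round(3)); s=r.snapshot('wrist'); print(s['tool_from_camera'],s['fov_y'])
```

```text
plunger [ 0.45326118 -0.04251046  0.079     ] mag [ 0.51204275 -0.05304805  0.046     ] [ 0.51167629 -0.05340928  0.04      ]
0.05971861248933834 -10.163286569451845
lane [0.5877, 0.0452] [0.05840406 0.10938769]
pl [ 0.45326118 -0.04251046] [-0.05971461  0.00069132]
jar [0.47450122 0.08228566] [-0.05936317  0.12728155]
wt [ 0.43032432 -0.15588558] [-0.06362461 -0.11491461]
[[-0.001  0.299 -0.954]
 [ 0.002 -0.954 -0.299]
 [-1.    -0.002  0.   ]]
[[-6.74272593e-04  2.78626044e-01 -9.60399434e-01 -1.75347669e-01]
 [ 9.99999491e-01 -5.32929145e-04 -8.56685416e-04  3.74587433e-04]
 [-7.50519718e-04 -9.60399523e-01 -2.78625543e-01 -7.23749431e-02]
 [ 0.00000000e+00  0.00000000e+00  0.00000000e+00  1.00000000e+00]] 68.68383102679394
```

{"fn": "drive_tool", "kwargs": {"deltas": [[[0, 0, 0], [0, -4.1, 0], 0], [[0, 0, 0], [0, -4.1, 0], 0], [[0, 0, 0], [0, -4.1, 0], 0], [[0, 0, 0], [0, -4.1, 0], 0], [[-4, 0, 0], [0, 0, -3.3], 0], [[-4, 0, 0], [0, 0, -3.3], 0], [[-4, 0, 0], [0, 0, -3.3], 0], [[-4, 0, 0], [0, 0, -3.3], 0], [[-4, 0, 0], [0, 0, -3.3], 0], [[-4, 0, 0], [0, 0, -3.3], 0], [[-4, 0, 0], [0, 0, -3.3], 0], [[0, 0, 0], [0, 0, 0], 0]], "force": 20}}

```text
clock: 1.15
tool_pos: [0.3435, -0.3225, 0.2104]
eef_rot: [0.652, 0.277, -0.648, 0.277]
contact_force: [-0.1, -0.1, -0.4]
opening: 0.115
```

{"fn": "drive_tool", "kwargs": {"deltas": [[[-4, 0, 0], [0, 0, -3.4], 0], [[-4, 0, 0], [0, 0, -3.4], 0], [[-4, 0, 0], [0, 0, -3.4], 0], [[-4, 0, 0], [0, 0, -3.4], 0], [[-4, 0, 0], [0, 0, -3.4], 0], [[-4, 0, 0], [0, 0, -3.4], 0], [[-4, 0, 0], [0, 0, -3.4], 0], [[-4, 0, 0], [0, 0, -3.4], 0], [[-3, 0, 0], [0, 0, -3.4], 0], [[0, 0, 0], [0, 0, 0], 0], [[0, 0, 0], [0, 0, 0], 0]]}}

```text
clock: 2.07
tool_pos: [0.4815, -0.0614, 0.21]
eef_rot: [0.539, 0.458, -0.539, 0.457]
contact_force: [0.4, -0.9, 0.2]
opening: 0.001
```

Run:
```python
from h import *
snap('wrist','w1'); st=r.get_state(); Rm=R.from_quat(st['eef_rot']).as_matrix(); print(st['tool_pos'],st['q'].round(2),st['opening']);print(Rm.round(3))
print('to plunger, tool cm',Rm.T@(np.array([.4533,-.0425,.12])-st['tool_pos'])*100, 'ang',np.degrees(np.arctan2(Rm[1,1],Rm[0,1])))
```

```text
[ 0.48094014 -0.06351608  0.20981909] [ 0.34  0.54 -0.47  1.97  0.36  0.72 -0.51] 0.007713351297301335
[[-0.001  0.986 -0.166]
 [-0.001 -0.166 -0.986]
 [-1.    -0.001  0.001]]
to plunger, tool cm [ 8.98284006 -3.06863925 -1.61964811] ang -9.57781270933398
```

View pics/w1.png

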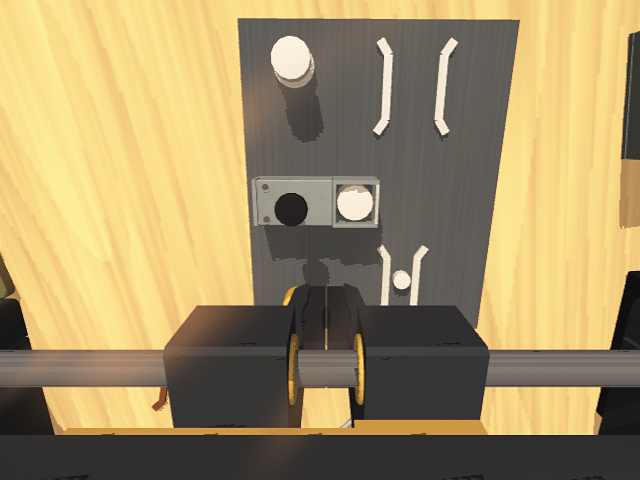

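The wrist view has +x to the right and +y up. The cap is at (291,209), the magazine at (356,202) and the wide lane rails at (388,88) and (442,88). I'll cross-check positions from here.

Run:
```python
from h import *
im=cv2.imread('pics/w1.png'); hsv=cv2.cvtColor(im,cv2.COLOR_BGR2HSV)
m=(hsv[...,2]<35).astype(np.uint8); m[:185]=0;m[232:]=0;m[:,:268]=0;m[:,312:]=0
cs,_=cv2.findContours(m,0,2);k=max(cs,key=cv2.contourArea);c,rad=cv2.minEnclosingCircle(k);print('cap',c,rad)
pl=ray('w1',c,.079);mg=np.mean([ray('w1',c,.046) for c in [(333,178),(379,178),(379,226),(333,226)]],0)
print('pl',pl,'mag',mg)
# straight parts of rails inner edges at z=.008 (manual pixels)
m=((hsv[...,1]<60)&(hsv[...,2]>150)).astype(np.uint8); m[140:]=0;m[:,:360]=0;m[:,475:]=0
cs,_=cv2.findContours(m,0,2); L=[]
for k in cs:
    if cv2.contourArea(k)>100:
        c,wh,a=cv2.minAreaRect(k); L.append(ray('w1',c,.008)); print('rail',c,wh,a,L[-1])
ln=np.mean(L,0); a=np.radians(-9.6); M=np.array([[np.cos(a),-np.sin(a)],[np.sin(a),np.cos(a)]])
print('lane',ln,M.T@(ln-mg)[:2],'pl',M.T@(pl-mg)[:2])
st=r.get_state(); Rm=R.from_quat(st['eef_rot']).as_matrix()
print('to plunger cm',Rm.T@(pl-st['tool_pos'])*100)
```

```text
cap (291.5, 209.0) 16.37843894958496
pl [ 0.45463277 -0.04330668  0.079     ] mag [ 0.51361238 -0.05280988  0.046     ]
rail (444.88720703125, 85.85169982910156) (16.276161193847656, 96.60392761230469) 5.253802299499512 [0.61884688 0.0413186  0.008     ]
rail (383.04022216796875, 85.61546325683594) (16.119720458984375, 97.12698364257812) 2.6025619506835938 [0.55840905 0.05146539 0.008     ]
lane [0.58862796 0.046392   0.008     ] [0.05742129 0.11032291] pl [-0.0597385  -0.00046584]
to plunger cm [13.08277861 -2.92081917 -1.56558024]
```

{"fn": "drive_tool", "kwargs": {"deltas": [[[0, 0, 0], [0, -2.9, -1.6], 0], [[0, 0, 0], [3.5, 0, 0], 0], [[0, 0, 0], [3.5, 0, 0], 0], [[0, 0, 0], [3.0, 0, 0], 0], [[0, 0, 0], [1.0, 0, 0], 0], [[0, 0, 0], [0, 0, 0], 0], [[0, 0, 0], [0, 0, 0], 0]]}}

```text
clock: 2.7
tool_pos: [0.4548, -0.0443, 0.0998]
eef_rot: [-0.54, -0.456, 0.541, -0.456]
contact_force: [0.5, 0.3, 0.9]
opening: 0.006
```

Now press to z = 0.066 (3.4 cm), smoothly.

{"fn": "drive_tool", "kwargs": {"deltas": [[[0, 0, 0], [0.5, 0, 0], 0], [[0, 0, 0], [0.5, 0, 0], 0], [[0, 0, 0], [0.5, 0, 0], 0], [[0, 0, 0], [0.5, 0, 0], 0], [[0, 0, 0], [0.5, 0, 0], 0], [[0, 0, 0], [0.4, 0, 0], 0], [[0, 0, 0], [0.3, 0, 0], 0], [[0, 0, 0], [0.2, 0, 0], 0], [[0, 0, 0], [0, 0, 0], 0], [[0, 0, 0], [0, 0, 0], 0]]}}

```text
clock: 3.53
tool_pos: [0.4553, -0.0426, 0.0659]
eef_rot: [-0.54, -0.456, 0.54, -0.456]
contact_force: [-0.2, 0.3, 1.0]
opening: 0.003
```

Run:
```python
from h import *
s=snap('wrist','w2'); t=snap('top','t2'); st=r.get_state(); print(st['contact_force'],st['tool_pos'])
a=cv2.resize(s['color'][200:480,160:480],None,fx=1.25,fy=1.25); b=cv2.resize(t['color'][150:290,270:440],(425,350),interpolation=cv2.INTER_CUBIC)
cv2.imwrite('pics/v2.png',np.hstack([cv2.resize(s['color'],(370,278)),np.zeros((278,5,3),np.uint8),cv2.resize(b,(338,278))])[:,:,::-1])
```

```text
[0.44208226 0.79140743 0.79725427] [ 0.45548185 -0.04262113  0.06614309]
```

View pics/v2.png

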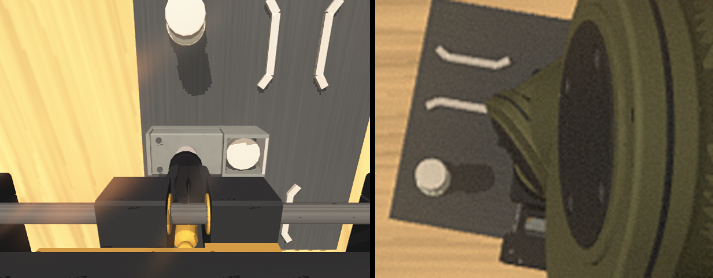

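Run:
```python
from h import *
print(r.tip_reach)
s=cv2.imread('pics/w2.png'); t=snap('side','s2')['color'][:,:,::-1]
a=cv2.resize(s[200:400,220:480],(390,300),interpolation=cv2.INTER_CUBIC); b=cv2.resize(t[210:320,280:420],(390,300),interpolation=cv2.INTER_CUBIC)
cv2.imwrite('pics/v3.png',np.hstack([a,b]))
print('proj cap at .079 and .055',proj('w2',[.4546,-.0433,.079]),proj('w2',[.4546,-.0433,.055]),'tip',proj('w2',[.4555,-.0426,.055]))
```

```text
0.011
proj cap at .079 and .055 (np.float64(322.9447210800985), np.float64(290.95803933691616)) (np.float64(323.2564290834115), np.float64(273.5100024749367)) tip (np.float64(324.61606631697754), np.float64(272.1229785494222))
```

View pics/v3.png

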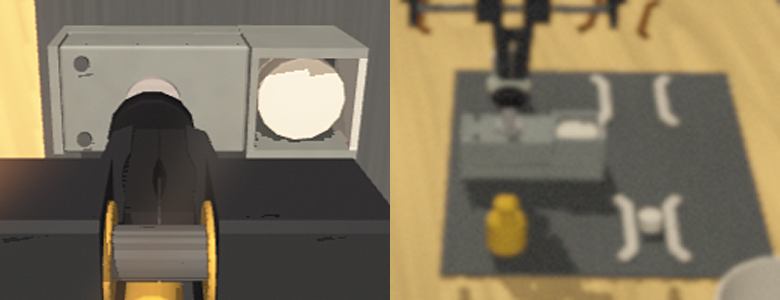

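Run:
```python
from h import *
n=np.array([.166,.986,0])
for f in ('w2','s2'):
  for z in (.042,.046,.055,.070,.079):
    c=np.array([.4546,-.0433,z]); e=[proj(f,c+k*n*.015) for k in (-1,0,1)]
    o=np.array([220,200]) if f=='w2' else np.array([280,210]); k=1.5 if f=='w2' else 300/110; off=np.array([0,0]) if f=='w2' else np.array([390,0])
    print(f,z,[((np.array(p)-o)*k+off).round() for p in e])
```

```text
w2 0.042 [array([155., 133.]), array([155.,  98.]), array([155.,  63.])]
w2 0.046 [array([155., 137.]), array([155., 102.]), array([155.,  65.])]
w2 0.055 [array([155., 147.]), array([155., 110.]), array([155.,  72.])]
w2 0.07 [array([155., 165.]), array([155., 126.]), array([155.,  85.])]
w2 0.079 [array([155., 177.]), array([154., 136.]), array([154.,  94.])]
s2 0.042 [array([508., 137.]), array([508., 128.]), array([508., 119.])]
s2 0.046 [array([508., 133.]), array([508., 124.]), array([508., 115.])]
s2 0.055 [array([508., 125.]), array([508., 116.]), array([508., 107.])]
s2 0.07 [array([508., 110.]), array([508., 101.]), array([508.,  92.])]
s2 0.079 [array([508., 101.]), array([508.,  92.]), array([508.,  84.])]
```

Run:
```python
from h import *
a=np.radians(-9.6); M=np.array([[np.cos(a),-np.sin(a)],[np.sin(a),np.cos(a)]]); mg=np.array([.5136,-.0528])
k=1.5;o=np.array([220,200])
for x,y in [(22.2,23.2),(-22.2,23.2),(-101,23)]:
    for z in (.042,.046):
        P=np.append(mg+M@np.array([x,y])/1000,z); print((x,y,z),((np.array(proj('w2',P))-o)*k).round(), ((np.array(proj('s2',P))-[280,210])*300/110+[390,0]).round())
for f in('w1','w2'):
    d,ff,T=cam(f);W=np.eye(4);W[:3,:3]=R.from_quat(d['q']).as_matrix();W[:3,3]=d['p']
    for x in (.011,0,-.02): print(f,x,[np.round(proj(f,(W@[x,y,-.009,1])[:3]),0) for y in (-.0175,.0175)])
    print('side tip',proj('s2',(W@[.011,0,0,1])[:3]))
st=r.get_state();print(st)
```

```text
(22.2, 23.2, 0.042) [366.  41.] [598. 115.]
(22.2, 23.2, 0.046) [370.  44.] [598. 111.]
(-22.2, 23.2, 0.042) [252.  41.] [549. 114.]
(-22.2, 23.2, 0.046) [253.  44.] [549. 111.]
(-101, 23, 0.042) [49. 42.] [462. 114.]
(-101, 23, 0.046) [47. 44.] [462. 110.]
w1 0.011 [array([293., 257.]), array([356., 257.])]
w1 0 [array([291., 264.]), array([357., 264.])]
w1 -0.02 [array([287., 278.]), array([361., 278.])]
side tip (np.float64(336.8550651198399), np.float64(201.33077672929738))
w2 0.011 [array([293., 257.]), array([356., 257.])]
w2 0 [array([291., 264.]), array([357., 264.])]
w2 -0.02 [array([287., 278.]), array([361., 278.])]
side tip (np.float64(323.42447360955543), np.float64(252.22656852188533))
{'clock': 3.6833, 'q': array([ 0.12504044,  0.75378133, -0.21297934,  2.17804198,  0.58870039,
        0.26368005, -0.77130892]), 'qd': array([-0.0001641 , -0.00112929, -0.00122315, -0.00025193, -0.00185271,
        0.00051774, -0.00028217]), 'joint_torque': array([-4.24435583e-02, -4.42878985e+01, -1.10027801e+00, -4.30158868e+00,
       -1.41143322e-02, -4.24105267e-02,  2.01679081e-04]), 'tool_pos': array([ 0.45545731, -0.04264207,  0.06616617]), 'eef_rot': array([ 0.54012925,  0.45635469, -0.539989  ,  0.45652238]), 'contact_force': array([-0.06568993,  0.69637366, -0.23453508]), 'moment': array([-0.02184037, -0.05901385, -0.04333441]), 'opening': 0.0045755168118510004}
```

The cap is still up: both views put its top at 79 mm, and the side view shows the fingertips above it, higher than the reported pose implies. I'll feel downward slowly.

{"fn": "drive_tool", "kwargs": {"deltas": [[[0, 0, 0], [0.2, 0, 0], 0], [[0, 0, 0], [0.2, 0, 0], 0], [[0, 0, 0], [0.2, 0, 0], 0], [[0, 0, 0], [0.2, 0, 0], 0], [[0, 0, 0], [0, 0, 0], 0], [[0, 0, 0], [0, 0, 0], 0]]}}

```text
clock: 4.18
tool_pos: [0.4552, -0.0426, 0.0578]
eef_rot: [-0.54, -0.457, 0.54, -0.456]
contact_force: [0.0, -0.4, 0.7]
opening: 0.008
```

{"fn": "drive_tool", "kwargs": {"deltas": [[[0, 0, 0], [0.2, 0, 0], 0], [[0, 0, 0], [0.2, 0, 0], 0], [[0, 0, 0], [0.2, 0, 0], 0], [[0, 0, 0], [0, 0, 0], 0], [[0, 0, 0], [0, 0, 0], 0]]}}

```text
clock: 4.6
tool_pos: [0.4553, -0.0427, 0.0519]
eef_rot: [-0.54, -0.456, 0.54, -0.456]
contact_force: [-0.4, 0.4, 0.6]
opening: 0.003
```

Run:
```python
from h import *
s=snap('wrist','w4')['color'][:,:,::-1]; t=snap('side','s4')['color'][:,:,::-1]; print(r.get_state()['contact_force'])
a=cv2.resize(s[200:400,220:480],(390,300),interpolation=cv2.INTER_CUBIC); b=cv2.resize(t[190:300,270:410],(390,300),interpolation=cv2.INTER_CUBIC)
cv2.imwrite('pics/v4.png',np.hstack([a,b]))
```

```text
[-0.37718324  0.63582653  0.40671103]
```

View pics/v4.png

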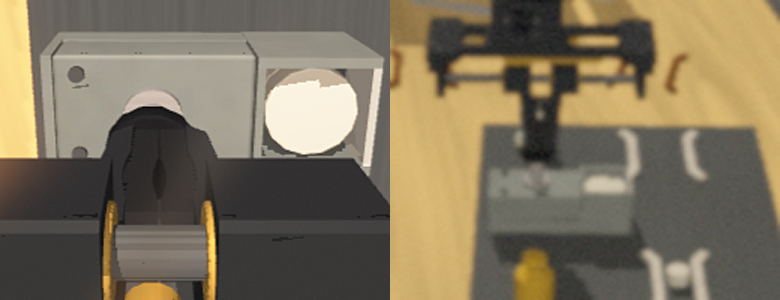

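The fingertips are now right at the cap, which is still up (side crop about (537,150)). I'll continue in small steps.

{"fn": "drive_tool", "kwargs": {"deltas": [[[0, 0, 0], [0.2, 0, 0], 0], [[0, 0, 0], [0.2, 0, 0], 0], [[0, 0, 0], [0.2, 0, 0], 0], [[0, 0, 0], [0, 0, 0], 0], [[0, 0, 0], [0, 0, 0], 0]]}}

```text
clock: 5.12
tool_pos: [0.4555, -0.0427, 0.0459]
eef_rot: [0.54, 0.456, -0.54, 0.457]
contact_force: [0.8, -0.7, 2.2]
opening: 0.003
```

{"fn": "drive_tool", "kwargs": {"deltas": [[[0, 0, 0], [0.3, 0, 0], 0], [[0, 0, 0], [0.3, 0, 0], 0], [[0, 0, 0], [0.3, 0, 0], 0], [[0, 0, 0], [0.3, 0, 0], 0], [[0, 0, 0], [0.3, 0, 0], 0], [[0, 0, 0], [0.2, 0, 0], 0], [[0, 0, 0], [0, 0, 0], 0], [[0, 0, 0], [0, 0, 0], 0]]}}

```text
clock: 5.78
tool_pos: [0.4556, -0.0427, 0.0289]
eef_rot: [0.54, 0.456, -0.54, 0.457]
contact_force: [1.2, -1.3, 3.3]
opening: 0.008
```

{"fn": "drive_tool", "kwargs": {"deltas": [[[0, 0, 0], [0.2, 0, 0], 0], [[0, 0, 0], [0.2, 0, 0], 0], [[0, 0, 0], [0.1, 0, 0], 0], [[0, 0, 0], [0, 0, 0], 0], [[0, 0, 0], [0, 0, 0], 0]]}}

```text
clock: 6.2
tool_pos: [0.4557, -0.0427, 0.0263]
eef_rot: [0.541, 0.456, -0.539, 0.457]
contact_force: [-2.9, 0.2, 34.1]
opening: 0.01
```

The hard stop came at TCP z ≈ 0.0265 with the cap at 0.055, so the real tips are about 28.5 mm above the TCP reading. Now I'll release upward.

{"fn": "drive_tool", "kwargs": {"deltas": [[[0, 0, 0], [-0.5, 0, 0], 0], [[0, 0, 0], [-0.7, 0, 0], 0], [[0, 0, 0], [-1.0, 0, 0], 0], [[0, 0, 0], [-2, 0, 0], 0], [[0, 0, 0], [-3, 0, 0], 0], [[0, 0, 0], [-4, 0, 0], 0], [[0, 0, 0], [-4, 0, 0], 0], [[0, 0, 0], [0, 0, 0], 0], [[0, 0, 0], [0, 0, 0], 0]]}}

```text
clock: 6.95
tool_pos: [0.4561, -0.0428, 0.1775]
eef_rot: [0.541, 0.455, -0.539, 0.457]
contact_force: [-0.8, -0.5, 0.4]
opening: 0.003
```

Run:
```python
from h import *
s=snap('wrist','w5'); print(r.get_state()['contact_force'],r.get_state()['tool_pos'])
```

```text
[ 0.09149026 -0.17756291  0.55360819] [ 0.45484982 -0.04300077  0.17613241]
```

View pics/w5.png

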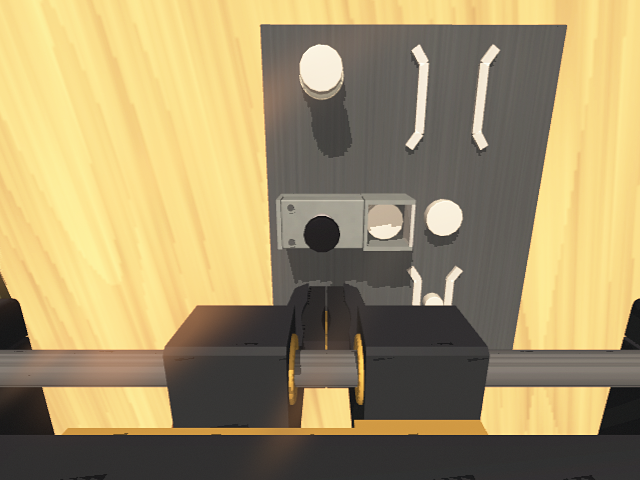

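Exactly one disc is out at (444,217), and the others are still in the magazine at (385,220). The plunger is up again. Now measure the disc, and the tip-to-body offset from the side view.

Run:
```python
from h import *
im=cv2.imread('pics/w5.png'); hsv=cv2.cvtColor(im,cv2.COLOR_BGR2HSV)
m=((hsv[...,1]<60)&(hsv[...,2]>190)).astype(np.uint8)
m[:195]=0;m[240:]=0;m[:,:422]=0;m[:,467:]=0
cs,_=cv2.findContours(m,0,2);k=max(cs,key=cv2.contourArea);c,wh,a=cv2.minAreaRect(k)
D=ray('w5',c,.016);print(c,wh,'disc',D)
a=np.radians(-9.6); M=np.array([[np.cos(a),-np.sin(a)],[np.sin(a),np.cos(a)]]); mg=np.array([.5136,-.0528])
print('disc in disp',M.T@(D[:2]-mg))
m=((hsv[...,1]<60)&(hsv[...,2]>150)).astype(np.uint8); m[155:]=0;m[:,:402]=0;m[:,505:]=0
cs,_=cv2.findContours(m,0,2); L=[]
for k in cs:
    if cv2.contourArea(k)>100: L.append(ray('w5',cv2.minAreaRect(k)[0],.008))
L=np.array(L);print(L); ln=L.mean(0)[:2];print('lane',ln,M.T@(ln-mg))
st=r.get_state(); Rm=R.from_quat(st['eef_rot']).as_matrix()
start=D[:2]+M@[0,-.045]
print('to start point, cm',Rm.T@(np.append(start,st['tool_pos'][2])-st['tool_pos'])*100)
print('disc->lane along disp',M.T@(ln-D[:2]))
d,f,T=cam('s4')
W=np.eye(4);W[:3,:3]=R.from_quat(d['q']).as_matrix();W[:3,3]=d['p']
for x in (.011,-.0285,-.053,-.0925): print(x,((np.array(proj('s4',(W@[x,0,0,1])[:3]))-[270,190])*300/110+[390,0]).round())
print([np.round(proj('side0',np.array([.187,-.596,.209])+[.299*y,-.954*y,z])) for y in(-.05,.05) for z in (-.011,.0285)])
```

```text
(444.2528991699219, 217.21176147460938) (35.66387176513672, 36.124053955078125) disc [ 0.57183889 -0.06297552  0.016     ]
disc in disp [ 0.05912027 -0.0003206 ]
[[0.61872549 0.04171092 0.008     ]
 [0.55817466 0.05154718 0.008     ]]
lane [0.58845008 0.04662905] [0.05722022 0.1105193 ]
to start point, cm [1.72134306e-03 1.18694819e+01 4.51510196e+00]
disc->lane along disp [-0.00190005  0.1108399 ]
0.011 [536. 183.]
-0.0285 [536. 145.]
-0.053 [536. 121.]
-0.0925 [537.  81.]
[array([180., 373.]), array([177., 351.]), array([200., 427.]), array([196., 404.])]
```

{"fn": "drive_tool", "kwargs": {"deltas": [[[0, 0, 0], [0, 4.0, 1.5], 2.0], [[0, 0, 0], [0, 4.0, 1.5], 2.0], [[0, 0, 0], [0, 3.9, 1.5], 2.0], [[0, 0, 0], [3, 0, 0], 2.0], [[0, 0, 0], [4, 0, 0], 2.0], [[0, 0, 0], [4, 0, 0], 2.0], [[0, 0, 0], [3, 0, 0], 2.0], [[0, 0, 0], [0, 0, 0], 2.0], [[0, 0, 0], [0, 0, 0], 2.0]]}}

```text
clock: 7.75
tool_pos: [0.5606, -0.1052, 0.0335]
eef_rot: [-0.538, -0.458, 0.542, -0.455]
contact_force: [0.4, -0.4, 1.2]
opening: 0.224
```

```bash
cat > go.py <<'E'
from h import *
a=np.radians(-9.6); M=np.array([[np.cos(a),-np.sin(a)],[np.sin(a),np.cos(a)]]); mg=np.array([.5136,-.0528])
st=r.get_state(); Rm=R.from_quat(st['eef_rot']).as_matrix()
print('TCP in disp mm',(M.T@(st['tool_pos'][:2]-mg)*1000).round(1),'z',st['tool_pos'][2],'tipz',st['tool_pos'][2]+.0285,'F',st['contact_force'].round(1),'q',st['q'].round(2),'ang',np.degrees(np.arctan2(Rm[1,1],Rm[0,1])),'down',Rm[:,0].round(3),'op',st['opening']*88)
E
python3 go.py
```

```text
TCP in disp mm [ 55.  -43.8] z 0.03346740626746145 tipz 0.061967406267461445 F [ 0.4 -0.4  1.2] q [ 0.3   0.9  -0.33  1.84  0.56  0.5  -0.58] ang -9.5257793266486 down [-0.007  0.    -1.   ] op 19.68443876682774
```

{"fn": "drive_tool", "kwargs": {"deltas": [[[0, 0, 0], [1.5, 0.35, 0], 2.0], [[0, 0, 0], [1.5, 0, 0], 2.0], [[0, 0, 0], [1.0, 0, 0], 2.0], [[0, 0, 0], [0.5, 0, 0], 2.0], [[0, 0, 0], [0, 0, 0], 2.0], [[0, 0, 0], [0, 0, 0], 2.0]]}}

```text
clock: 8.25
tool_pos: [0.5671, -0.1063, -0.0082]
eef_rot: [0.54, 0.456, -0.54, 0.457]
contact_force: [-0.8, -0.3, -0.1]
opening: 0.227
```

```bash
python3 go.py; python3 -c "
from h import *
s=snap('wrist','w6')['color'][:,:,::-1]; t=snap('side','s6')['color'][:,:,::-1]
cv2.imwrite('pics/v6.png',np.hstack([cv2.resize(s,(400,300)),cv2.resize(t[210:330,290:420],(325,300),interpolation=cv2.INTER_CUBIC)]))"
```

```text
TCP in disp mm [ 61.7 -43.8] z -0.008181074740216322 tipz 0.02031892525978368 F [-0.8 -0.3 -0.1] q [ 0.27  0.97 -0.28  1.84  0.6   0.42 -0.62] ang -9.586879847457096 down [ 0.001 -0.    -1.   ] op 19.996023212760477
```

View pics/v6.png

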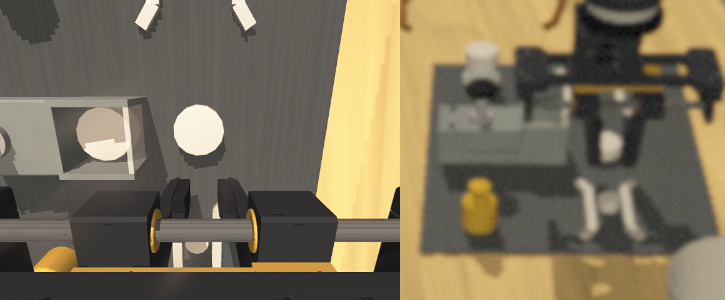

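The fingers stand behind the disc (wrist crop about (198,195), disc at (198,130)), with the body clear above the magazine. I'll lower to 12 mm and centre.

{"fn": "drive_tool", "kwargs": {"deltas": [[[0, 0, 0], [0.4, -0.3, 0], 2.0], [[0, 0, 0], [0.4, 0, 0], 2.0], [[0, 0, 0], [0, 0, 0], 2.0], [[0, 0, 0], [0, 0, 0], 2.0], [[0, 0, 0], [0, 0, 0], 2.0]]}}

```text
clock: 8.77
tool_pos: [0.5638, -0.1058, -0.0171]
eef_rot: [-0.54, -0.456, 0.54, -0.456]
contact_force: [0.2, -0.3, -0.9]
opening: 0.229
```

```bash
python3 go.py
```

```text
TCP in disp mm [ 58.3 -43.9] z -0.01705574102678721 tipz 0.01144425897321279 F [ 0.2 -0.3 -0.9] q [ 0.26  0.98 -0.27  1.85  0.6   0.4  -0.63] ang -9.589941584549296 down [-0. -0. -1.] op 20.156657728528383
```

Now push gently along +y (tool −z): 3 mm steps at first, then 5 mm steps.

{"fn": "drive_tool", "kwargs": {"deltas": [[[0, 0, 0], [0, 0, -0.5], 2.0], [[0, 0, 0], [0, 0, -0.5], 2.0], [[0, 0, 0], [0, 0, -0.4], 2.0], [[0, 0, 0], [0, 0, -0.3], 2.0], [[0, 0, 0], [0, 0, -0.3], 2.0], [[0, 0, 0], [0, 0, -0.3], 2.0], [[0, 0, 0], [0, 0, -0.4], 2.0], [[0, 0, 0], [0, 0, -0.4], 2.0], [[0, 0, 0], [0, 0, -0.4], 2.0], [[0, 0, 0], [0, 0, -0.3], 2.0], [[0, 0, 0], [0, 0, -0.2], 2.0], [[0, 0, 0], [0, 0, 0], 2.0]]}}

```text
clock: 9.77
tool_pos: [0.5706, -0.0656, -0.0169]
eef_rot: [0.54, 0.457, -0.54, 0.457]
contact_force: [-0.2, -0.4, -0.3]
opening: 0.226
```

```bash
cat > disc.py <<'E'
from h import *
import sys
exec(open('go.py').read())
fn=sys.argv[1]; im=snap('wrist',fn)['color'][:,:,::-1].copy(); hsv=cv2.cvtColor(im,cv2.COLOR_BGR2HSV)
m=((hsv[...,1]<60)&(hsv[...,2]>170)).astype(np.uint8); m=cv2.morphologyEx(m,cv2.MORPH_OPEN,np.ones((5,5)))
cs,_=cv2.findContours(m,0,2)
for k in cs:
    c,wh,_=cv2.minAreaRect(k); x,y,w,h=cv2.boundingRect(k)
    if cv2.contourArea(k)>300: print(np.round(c),np.round(wh),'box',(x,y,w,h),'disp mm z16',(M.T@(ray(fn,c,.016)[:2]-mg)*1000).round(1))
E
python3 disc.py w7
```

```text
TCP in disp mm [58.4 -3.1] z -0.01693317828950408 tipz 0.01156682171049592 F [-0.2 -0.4 -0.3] q [ 0.18  0.98 -0.26  1.85  0.59  0.39 -0.68] ang -9.545116179679662 down [ 0.  0. -1.] op 19.878112689925974
[358. 411.] [21. 39.] box (346, 394, 29, 34) disp mm z16 [ 74.9 -59.1]
[176. 306.] [25. 82.] box (135, 293, 83, 26) disp mm z16 [-7.6 -2.2]
[326. 253.] [82. 81.] box (285, 212, 82, 83) disp mm z16 [59.  22.5]
[393.  75.] [152.  33.] box (379, 0, 36, 152) disp mm z16 [83.9 91.7]
[250.  75.] [ 34. 151.] box (228, 0, 37, 151) disp mm z16 [30.8 91.8]
```

The disc rides centred at (59.0, 22.5), 25.6 mm ahead of the TCP. 88 mm to go.

{"fn": "drive_tool", "kwargs": {"deltas": [[[0, 0, 0], [0, 0, -0.3], 2.0], [[0, 0, 0], [0, -0.05, -0.5], 2.0], [[0, 0, 0], [0, -0.05, -0.5], 2.0], [[0, 0, 0], [0, 0, -0.5], 2.0], [[0, 0, 0], [0, 0, -0.5], 2.0], [[0, 0, 0], [0, 0, -0.5], 2.0], [[0, 0, 0], [0, 0, -0.5], 2.0], [[0, 0, 0], [0, 0, -0.5], 2.0], [[0, 0, 0], [0, 0, -0.5], 2.0], [[0, 0, 0], [0, 0, -0.4], 2.0], [[0, 0, 0], [0, 0, -0.3], 2.0], [[0, 0, 0], [0, 0, 0], 2.0]]}}

```text
clock: 10.82
tool_pos: [0.578, -0.0158, -0.0169]
eef_rot: [0.54, 0.457, -0.54, 0.457]
contact_force: [-0.6, 0.2, 0.4]
opening: 0.227
```

```bash
python3 disc.py w8
```

```text
TCP in disp mm [57.3 47.2] z -0.016942051428435773 tipz 0.011557948571564228 F [-0.6  0.2  0.4] q [ 0.09  0.98 -0.25  1.83  0.56  0.4  -0.74] ang -9.532201954860513 down [ 0.     0.001 -1.   ] op 20.014121682273206
[326. 252.] [81. 81.] box (285, 212, 82, 82) disp mm z16 [58. 73.]
[33. 91.] [84. 35.] box (0, 64, 64, 64) disp mm z16 [-51.9 136.6]
[396. 157.] [ 39. 217.] box (376, 49, 48, 217) disp mm z16 [ 85.9 112.8]
[251. 157.] [217.  39.] box (224, 49, 48, 217) disp mm z16 [ 28.5 112.7]
```

{"fn": "drive_tool", "kwargs": {"deltas": [[[0, 0, 0], [0, 0, -0.3], 2.0], [[0, 0, 0], [0, 0, -0.5], 2.0], [[0, 0, 0], [0, 0, -0.5], 2.0], [[0, 0, 0], [0, 0, -0.5], 2.0], [[0, 0, 0], [0, 0, -0.5], 2.0], [[0, 0, 0], [0, 0, -0.5], 2.0], [[0, 0, 0], [0, 0, -0.4], 2.0], [[0, 0, 0], [0, 0, -0.3], 2.0], [[0, 0, 0], [0, 0, -0.2], 2.0], [[0, 0, 0], [0, 0, 0], 2.0], [[0, 0, 0], [0, 0, 0], 2.0]]}}

```text
clock: 11.78
tool_pos: [0.584, 0.0195, -0.017]
eef_rot: [-0.54, -0.456, 0.54, -0.457]
contact_force: [-0.2, -0.2, 0.1]
opening: 0.224
```

```bash
python3 disc.py w9
python3 - <<'E'
from h import *
exec(open('go.py').read())
im=cv2.imread('pics/w9.png');cv2.imwrite('pics/v9.png',im)
E
```

```text
TCP in disp mm [57.3 83. ] z -0.01698664004400406 tipz 0.01151335995599594 F [-0.2 -0.2  0.1] q [ 0.03  0.98 -0.25  1.82  0.54  0.41 -0.78] ang -9.59428710730823 down [ 0. -0. -1.] op 19.670041764880285
[326. 251.] [82. 81.] box (285, 210, 82, 83) disp mm z16 [ 58.  109.5]
[  8. 234.] [67. 15.] box (0, 200, 16, 68) disp mm z16 [-75.2 117.1]
[ 41. 183.] [86. 47.] box (0, 162, 82, 56) disp mm z16 [-56.3 137.9]
[388. 221.] [ 33. 153.] box (374, 146, 43, 153) disp mm z16 [ 83.7 122.8]
[260. 224.] [159.  33.] box (232, 146, 43, 159) disp mm z16 [ 30.9 121.5]
TCP in disp mm [57.3 82.8] z -0.017007577327552426 tipz 0.011492422672447575 F [ 0.1 -0.9 -0.4] q [ 0.03  0.98 -0.25  1.82  0.54  0.41 -0.78] ang -9.6078529826857 down [-0. -0. -1.] op 19.7458446525992
```

View pics/v9.png

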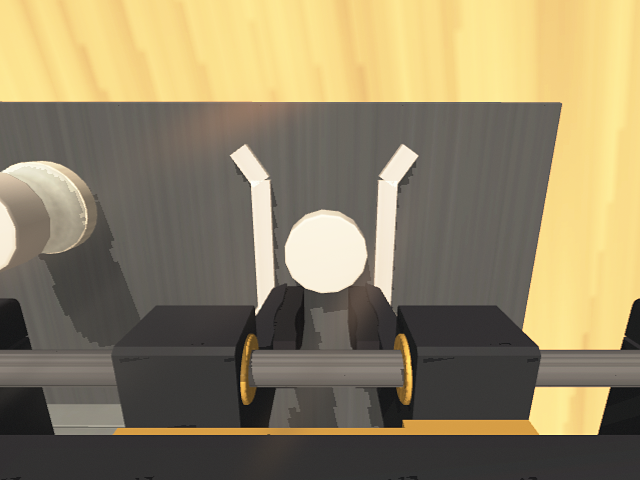

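The disc sits centred between the rails (pixel (326,251)). The straight parts end at row ~181 at the far end. I'll retreat, rise and check.

{"fn": "drive_tool", "kwargs": {"deltas": [[[0, 0, 0], [0, 0, 0.5], 2.0], [[0, 0, 0], [0, 0, 1.0], 2.0], [[0, 0, 0], [0, 0, 1.5], 2.0], [[0, 0, 0], [-1, 0, 1.0], 2.0], [[0, 0, 0], [-3, 0, 0], 2.0], [[0, 0, 0], [-4, 0, 0], 2.0], [[0, 0, 0], [-4, 0, 0], 2.0], [[0, 0, 0], [-4, 0, 0], 2.0], [[0, 0, 0], [-2, 0, 0], 2.0], [[0, 0, 0], [0, 0, 0], 2.0], [[0, 0, 0], [0, 0, 0], 2.0]]}}

```text
clock: 12.75
tool_pos: [0.5777, -0.0212, 0.1646]
eef_rot: [0.541, 0.455, -0.54, 0.457]
contact_force: [0.3, 0.0, 0.4]
opening: 0.227
```

```bash
python3 disc.py w10
python3 - <<'E'
from h import *
exec(open('go.py').read())
im=cv2.imread('pics/w9.png')
f=lambda n,c,z:(M.T@(ray(n,c,z)[:2]-mg)*1000).round(1)
print('w9 far straight ends',f('w9',(261,181),.008),f('w9',(387,180),.008),'edges inner @row251',f('w9',(271,251),.008),f('w9',(376,251),.008))
E
```

```text
TCP in disp mm [57.9 41.8] z 0.16461816764659404 tipz 0.19311816764659404 F [0.3 0.  0.4] q [ 0.21  0.71 -0.44  1.75  0.41  0.77 -0.6 ] ang -9.683322292444661 down [ 0.003 -0.001 -1.   ] op 19.944075602690074
[260. 269.] [30. 35.] box (243, 254, 36, 31) disp mm z16 [-4.9 -7.8]
[167. 264.] [21. 32.] box (155, 249, 24, 31) disp mm z16 [-96.3  -2.5]
[324. 146.] [39. 38.] box (305, 127, 39, 40) disp mm z16 [ 57.7 108.2]
[173. 122.] [44. 42.] box (152, 100, 43, 45) disp mm z16 [-73.9 128.9]
[356. 144.] [17. 98.] box (348, 95, 19, 99) disp mm z16 [ 86.4 110.4]
[291. 144.] [98. 16.] box (281, 95, 19, 99) disp mm z16 [ 28.4 110.5]
TCP in disp mm [56.8 41.7] z 0.1630632648507966 tipz 0.1915632648507966 F [-0.6  0.4 -0.6] q [ 0.21  0.71 -0.44  1.75  0.41  0.77 -0.6 ] ang -9.66509139682191 down [-0.    -0.001 -1.   ] op 20.05620779409496
w9 far straight ends [ 30.6 138.1] [ 84.  138.6] edges inner @row251 [ 33.5 106.9] [ 80.7 107. ]
```

View pics/w10.png

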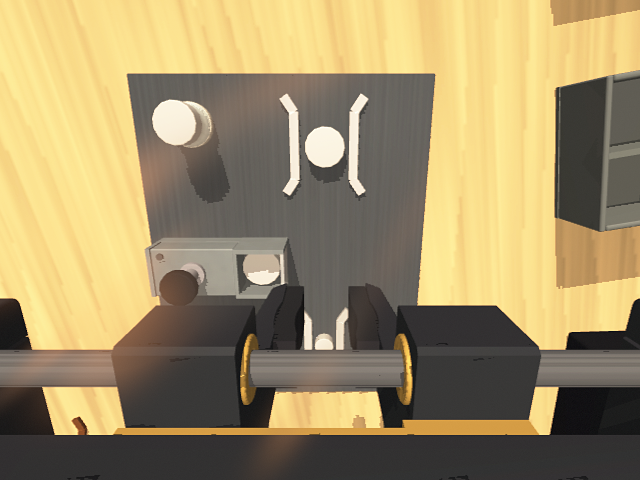

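The disc at (324,146) lies centred between the straight rails. It is within 2 mm of the lane's middle against a ±12 mm allowance, and about 0.3 mm off across. The arm is clear, so I'm handing in.

```bash
python3 -c "
from plant import r
print(r.finish_job())"
```

```text
the job is handed in; nothing more can be done
None
```

The job is done and handed in, at about 13 s of the 58 s allowed. I pressed the plunger once to its hard stop (about 34 N) and it sprang back. One disc came out at the landing, and I pushed it sideways along the plate with two fingertips into the grey wide lane.

**Last checks, from a wrist view after retreating:**
- **Disc:** it lies within about 2 mm of the lane's middle lengthwise (12 mm allowed) and about 0.3 mm off centre across it (5 mm allowed).
- **Other things:** the remaining discs are still in the magazine, and the jar and small disc show no sign of having been moved. The weight was out of view in that last picture; I last saw it, still standing, just before the push. I did not take a last picture of the outlying things, but no move went near them.
- **Robot:** the fingertips are about 19 cm above the bench, touching nothing.

**One disagreement:** the fingertips sit about 28 mm behind the reported tool point, not the stated 11 mm ahead of it. My first press therefore stopped just above the cap without touching it. I found the real offset by feeling for the cap and its hard stop, and used that for the press and the push.

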